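Hang the leaf pail on the drying hanger

ROBOT

A 6-joint arm with a two-finger parallel gripper is mounted at the origin on the work surface. World frame = base frame: x ahead of the robot, y to its left, z up, the work surface at z = 0. Lengths are in m, angles in rad, forces in N, time in s.
With the tool pointing down it reaches from about 0.425 to 0.95 m from the base axis. Payload 3.5 kg.
Tool frame: the origin (TCP) lies midway between the tips of the shut fingers; the grasp point (between the pads) lies 19 mm behind it; z points along the fingers, y is the direction in which the jaws open and shut (so a half turn about z gives the same grasp; the last joint's range is limited). The gripper opens to 85 mm and grips with 20 to 120 N. Pads are 22 mm wide; open, the fingers measure 114 mm over their backs; the gripper's body (76 mm by 85 mm) begins 54 mm behind the grasp point. The pads swing forward as they close: fully open they stand 13 mm farther back than shut.
Start: joints at [-1.433, 0.286, 1.577, -0, 1.279, -0.15], TCP at [0.192, -0.647, 0.231] pointing down, gripper open.
Joint ranges: [-2.77, 2.77], [-0.9, 2.22], [0.21, 2.48], [-1.53, 4.67], [0.24, 2.81], [-2.84, 2.84]. Speed limits (rad/s): [2.79, 2.79, 3.14, 3.14, 3.14, 3.14].

INTERFACE

Orientations are given as a unit quaternion [x, y, z, w].
In Python, from plant import ctrl gives the robot as it stands.
- The arm moves only by the tool apply_moves, never from a script. Its argument "moves" is a list that holds one entry, the list of rows, each a list of 7 numbers: the shift along the tool's x, y, z in m, then the turn, a rotation vector about the tool's x, y, z in degrees, then the gripper's target within -1 to 1 (shut at 1, half-way at 0, fully open at -1). In form: [[[tx, ty, tz, ax, ay, az, hand], ...]]. A call has 1 to 12 rows; each row shifts and turns the pose as measured when the row begins, along the tool's axes as they then stand; what a row does not reach is not made up. A row lasts 1/10 s, in which the tool goes at most 50 mm and 8.59 degrees, less where a joint would pass 70% of its speed; a pose out of reach is approached as far as the arm can. A call with a gripper value outside its range is refused whole. The fingers move at their own pace and stop on an object; "force" is the grip in N (left out, the last holds). Time passes only in rows, so rows that do not move let the fingers close. It gives the time, the measured TCP pose, the force and the opening at its end, in the units of the state.
- ctrl.get_state(): the state, without advancing time (a new reading comes with each control period).
- ctrl.read_camera(name): name is "scene" or "top"; returns the picture (400x640x3 uint8, red, green, blue); there is no depth.
- ctrl.get_calibration(name): a dict with "camera_matrix" (3x3 intrinsics, pixels), "k1" (the pictures are not rectified: a ray, as slopes to the right and down, at radius r is drawn at 1 + k1 r^2 times it, then the intrinsics apply), "cam_to_world" (4x4, takes a point from camera to world coordinates). Camera axes: x right, y up, looking along -z (the intrinsics and any distortion apply to the point x, -y, -z); pixel columns grow to the right and rows downward; lengths in m; the calibration is good to about 2 mm. A picture is of the moment at which its call begins. get_calibration takes no time and is no camera call.
- ctrl.sign_off(): hands the job in, once; it reports no verdict.
The state is a dict: "time": time; "qpos": joint angles; "dq": joint speeds; "joint_efforts": joint torques, N m; "eef_pos": TCP position; "tcp_rot": TCP orientation; "contact_force": force on the tool from outside, world axes, zero at the start; "wrist_torque": the same for the moment, N m; "opening": opening from 0.0 (shut) to 1.0 (fully open).
Only numpy, scipy, OpenCV 4.12 (cv2) and the standard library are available. Lean on these libraries where they do the work, as an engineer would, in place of code of your own. Each camera call takes 0.05 s, during which the arm holds its last target. There are 200 camera calls.

TASK

Swing the folded bail of the small metal pail up until it stands upright, with the pail still standing on the table. Then carry the pail by its bail to the hanger, hang the bail over both prongs and let go, so that the pail hangs level, free and at rest. Do not shift or tip the similar tub that has no bail.

Things in the scene. Friction and masses are not known exactly. Their poses are not given: they have to be found in the camera images.
- pail_centre (a point): Centre, 50 mm above the underside, of a loose round metal pail, 100 mm high, 108 mm across the rim, 92 mm at the foot, 0.4 to 0.75 kg, standing on the table. z up; its -x side, roughly towards the robot, is where the bail lies folded. The bail's hinge axis runs along y, 35 mm above this point.
- bail_grip (a point): Centre of the wooden grip (14 mm thick, 34 mm long) in the middle of the bail's top bar. Bail: 6 mm wire loop 128 mm wide along y, bar straight for 106 mm. Grip centre is 95 mm from the hinge axis; when upright, 80 mm above the rim and 180 mm above the pail's underside. y runs along the bar, z from hinge to grip (vertical when upright). Folded, it juts beyond the rim with free space beneath.
- bail (a joint): Hinge of the pail's bail, rad: 0 upright, negative folded towards the pail's -x side (starts at -1.30 to -1.05), stop at +0.17. Slightly stiff (0.03 N m): the bail stays where it is left.
- hook_seat (a point): Seat of the fixed hanger, 237 mm above the table: midway between the centre lines of two parallel 8 mm steel prongs, 70 mm apart along y. z up, prongs point to -x, roughly to the robot. Level for 15 mm either side of this point along x; the ends then turn up to 26 mm above it, 36 mm out. The hung bar lies across both prongs, grip between them, its centre 7 mm above this point.
- hanger: The fixed hanger; origin under its post, 100 mm behind (+x of) the seat, same axes. Wooden foot 150 x 170 x 12 mm, post 18 mm thick; behind the seat the prongs step up 12 mm and run back to the post, nothing there above 254 mm. The bail comes over the upturned ends from the -x side, the prongs passing between bar and rim.
- tub_centre (a point): Centre, 50 mm above the underside, of a loose metal tub of the pail's shape and size but with no bail, standing on the other side of the hanger; to be left alone.
Things that resemble listed ones, but are neither listed nor needed, are in the scene too. What is shaped like the part that bears pail_centre but pink is not meant.

How it is judged:
On the way:
1. the bail is within 15 degrees of upright while the pail stands on the table (angle between bail_grip's own z axis and vertical below 0.262 rad and height (world z) of pail_centre below 0.055 m and angle between pail_centre's own z axis and vertical below 0.1 rad), for 0.2 s.
At the end, for the whole second after the job is handed in: Bar across both prongs in the seat (grip centre within 22 mm of the seat point along the prongs, 25 mm along the bar, 5 mm below to 18 mm above it, square within 15 degrees); pail at least 40 mm off the table, within 17 degrees of level, slower than 0.06 m/s (x of bail_grip in the frame of hook_seat between -0.022 and 0.022 m and y of bail_grip in the frame of hook_seat between -0.025 and 0.025 m and z of bail_grip in the frame of hook_seat between -0.005 and 0.018 m and angle between the y axis of bail_grip and the y axis of hook_seat, either way round below 0.262 rad and angle between pail_centre's own z axis and vertical below 0.3 rad and height (world z) of pail_centre above 0.09 m and linear speed of pail below 0.06 m/s); the robot touches nothing.
It fails at once if the tub without a bail is moved by more than 30 mm or tipped by more than 15 degrees (distance of tub_centre from where it was at the start of the episode above 0.03 m or angle between tub_centre's own z axis and vertical above 0.262 rad).
It also fails if it takes over 72 s, if anything falls off the work surface, if the arm or the gripper's body presses on something with over 40 N, if the wrist force passes 120 N, or if a joint passes its speed limit or range.

## Working session

There is one attempt and no reset: what is moved stays moved. The work goes in short steps, Python scripts to look and compute and a tool call to move; the robot and the scene stay as the last step left them, time stands still between calls to the robot, and variables do not carry over. Pictures are saved under pics/ and viewed, about 8 in all and at most 12, crops included, and the job is handed in when it is done.

Besides the shell and the picture viewer there is one more tool, called after "Call:" in YAML: its name, and indented under it one key for each argument. apply_moves: Moves the arm, as the interface text tells. Its arguments: {"type":"object","properties":{"moves":{"type":"array","items":{"type":"array","items":{"type":"array","items":{"type":"number"}}}},"force":{"type":"number"}},"required":["moves"]}

```bash
mkdir -p pics
cat > h.py <<'E'
import numpy as np, cv2
from plant import ctrl
def snap(n,f):
    im=ctrl.read_camera(n); cv2.imwrite(f'pics/{f}.png',im[:,:,::-1]); return im
def ray(n,uv):
    c=ctrl.get_calibration(n);K=np.array(c['camera_matrix']);T=np.array(c['cam_to_world'])
    x=np.linalg.inv(K)@[uv[0],uv[1],1]; d=x[:2].copy()
    for _ in range(20): d=x[:2]/(1+c['k1']*(d@d))
    v=T[:3,:3]@[d[0],-d[1],-1]; return T[:3,3],v/np.linalg.norm(v)
def onz(n,uv,z):
    o,v=ray(n,uv); return o+v*(z-o[2])/v[2]
def tri(a,b,n1='scene',n2='top'):
    o1,v1=ray(n1,a);o2,v2=ray(n2,b)
    s=np.linalg.lstsq(np.c_[v1,-v2],o2-o1,rcond=None)[0]
    p,q=o1+v1*s[0],o2+v2*s[1]; return (p+q)/2,np.linalg.norm(p-q)
def proj(n,P):
    c=ctrl.get_calibration(n);K=np.array(c['camera_matrix']);T=np.array(c['cam_to_world'])
    p=np.linalg.inv(T)@[*P,1]; s=np.array([p[0],-p[1]])/-p[2]; s=s*(1+c['k1']*(s@s)); return (K@[*s,1])[:2]
E
python3 - <<'E'
from h import *
snap('scene','s0');snap('top','t0')
for n in('scene','top'):
    c=ctrl.get_calibration(n);print(np.round(c['camera_matrix'],1).tolist(),c['k1'],np.round(c['cam_to_world'],3).tolist())
print(ctrl.get_state())
E
```

```text
[[376.7, 0.0, 316.5], [0.0, 376.7, 203.4], [0.0, 0.0, 1.0]] -0.05158092743100857 [[0.474, -0.714, 0.516, 1.112], [0.88, 0.374, -0.292, -0.211], [0.015, 0.592, 0.805, 0.919], [0.0, 0.0, 0.0, 1.0]]
[[497.3, 0.0, 322.1], [0.0, 497.3, 201.8], [0.0, 0.0, 1.0]] -0.1600062897205902 [[0.015, 0.992, -0.128, 0.434], [-1.0, 0.013, -0.019, 0.058], [-0.017, 0.129, 0.992, 1.565], [0.0, 0.0, 0.0, 1.0]]
{'time': 0.1, 'qpos': array([-1.43303320e+00,  2.87106324e-01,  1.57801699e+00, -3.33990530e-05,
        1.27859747e+00, -1.49963648e-01]), 'dq': array([ 0.00306177, -0.00113446, -0.00416734, -0.00079794, -0.00031462,
       -0.00020739]), 'joint_efforts': array([ 7.91918719e-04, -4.07296336e+01, -2.93700600e+01, -1.63934678e-04,
        3.40648119e-03, -1.10344075e-05]), 'eef_pos': array([ 0.1915094 , -0.64664956,  0.23007337]), 'tcp_rot': array([ 9.89668246e-01,  1.43372346e-01, -9.49522222e-06, -1.06414233e-03]), 'contact_force': array([ 1.05319531,  0.3049803 , -0.48503873]), 'wrist_torque': array([0.01925707, 0.00213004, 0.00222149]), 'opening': 0.9999678805828021}
```

View pics/s0.png

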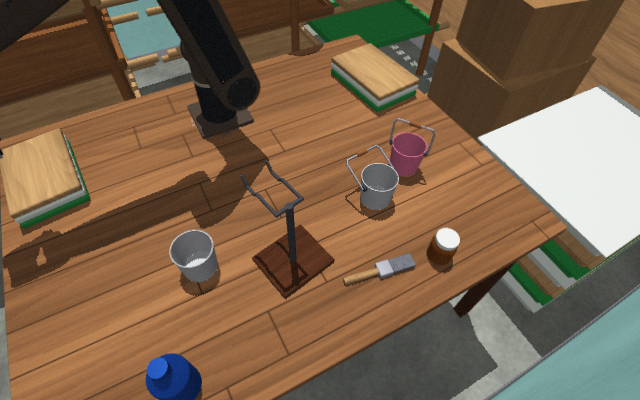

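View pics/t0.png

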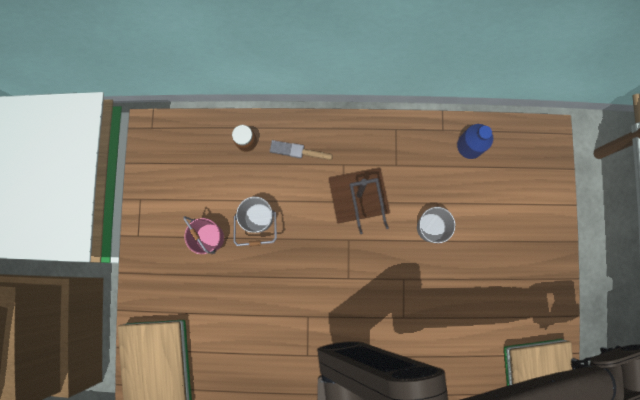

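Run:
```python
from h import *
s=cv2.imread('pics/s0.png');t=cv2.imread('pics/t0.png')
a=cv2.resize(t[190:260,180:280],(800,560),interpolation=cv2.INTER_CUBIC)
b=t[160:240,325:395]; b=cv2.resize(b,(400,457),interpolation=cv2.INTER_CUBIC)
c=s[130:220,335:435]; d=s[150:250,230:340]
r=lambda x:cv2.resize(x,(400,300),interpolation=cv2.INTER_CUBIC)
out=np.vstack([np.hstack([r(t[190:265,180:280]),r(t[165:240,320:420])]),np.hstack([r(s[140:215,335:435]),r(s[155:230,230:330])])])
cv2.imwrite('pics/crop0.png',out)
```

```text
(no output)
```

View pics/crop0.png

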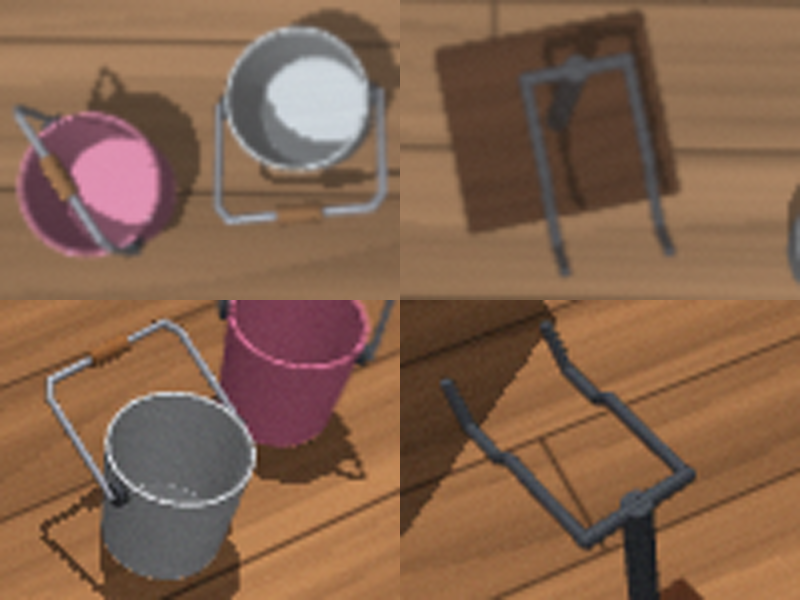

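Run:
```python
from h import *
np.set_printoptions(precision=4,suppress=True)
print('rim',onz('top',(254.25,214.5),.1),onz('scene',(380,177.5),.1),tri((380,177.5),(254.25,214.5)))
g=tri((362.2,152.5),(255,243.2));print('grip',g)
# which top corner (left=+y) matches which scene corner
print('cornL(+y)',tri((376.5,146),(237,245.5)),'cornR',tri((347.5,160.5),(275,241.2)))
print('tub',onz('top',(436.5,225),.1))
A=onz('top',(361.2,233),.263);B=onz('top',(387.5,227.5),.263);C=onz('top',(351.7,185),.249);D=onz('top',(377.5,180.5),.249)
print('tips',A,B,'rear',C,D,np.linalg.norm((A-B)[:2]),np.linalg.norm((C-D)[:2]),np.linalg.norm((A-C)[:2]))
print('tips scene/tri',tri((266.5,161.7),(361.2,233)),tri((241.7,175.7),(387.5,227.5)))
ax=((C+D)-(A+B))/2;ax[2]=0;print('len',np.linalg.norm(ax));ax/=np.linalg.norm(ax)
print('ax',ax,np.degrees(np.arctan2(ax[1],ax[0])),'seat from tips',((A+B)/2+.036*ax)[:2],'from rear',((C+D)/2-.1*ax)[:2])
```

```text
rim [0.5826 0.2884 0.1   ] [0.5911 0.2895 0.1   ] (array([0.5849, 0.292 , 0.0919]), np.float64(0.005300674926863479))
grip (array([0.4978, 0.2829, 0.1191]), np.float64(0.0052295535939702875))
cornL(+y) (array([0.4909, 0.3376, 0.1145]), np.float64(0.007329606810947979)) cornR (array([0.5054, 0.2258, 0.1202]), np.float64(0.008609672327556682))
tub [ 0.5585 -0.2536  0.1   ]
tips [ 0.5213 -0.0199  0.263 ] [ 0.5366 -0.0889  0.263 ] rear [0.6506 0.0055 0.249 ] [ 0.6637 -0.0638  0.249 ] 0.0707034538103407 0.0704565000525454 0.13175815223504914
tips scene/tri (array([ 0.5223, -0.019 ,  0.2544]), np.float64(0.002926946804825287)) (array([ 0.5376, -0.0881,  0.2564]), np.float64(0.003360745233514917))
len 0.1306997894927738
ax [0.9811 0.1933 0.    ] 11.146445719587115 seat from tips [ 0.5642 -0.0475] from rear [ 0.559  -0.0485]
```

```bash
cat >> h.py <<'E'
from scipy.spatial.transform import Rotation as Rn
def tool(a,t):
    a,t=np.radians([a,t]); z=np.array([np.cos(a)*np.sin(t),np.sin(a)*np.sin(t),-np.cos(t)])
    y=np.array([np.cos(a)*np.cos(t),np.sin(a)*np.cos(t),np.sin(t)]); return Rn.from_matrix(np.c_[np.cross(y,z),y,z])
def plan(wps,hand):
    """wps: (grasp point, yaw, tilt, rows); prints rows in tool axes"""
    s=ctrl.get_state(); p=np.array(s['eef_pos']);R=Rn.from_quat(s['tcp_rot'])
    print('grasp now',np.round(p-.019*R.apply([0,0,1]),4),'y',np.round(R.apply([0,1,0]),3),'F',np.round(s['contact_force'],1),'open',round(s['opening'],3),'t',s['time'])
    for g,a,t,n in wps:
        Rt=tool(a,t); g0=p-.019*R.apply([0,0,1]); rv=(R.inv()*Rt).as_rotvec()
        rows=[];R0=R
        for i in range(1,n+1):
            Rn_=R0*Rn.from_rotvec(rv*i/n); gp=g0+(np.array(g)-g0)*i/n; pn=gp+.019*Rn_.apply([0,0,1])
            d=R.inv().apply(pn-p); w=np.degrees((R.inv()*Rn_).as_rotvec())
            rows.append([*(round(float(v),3) for v in d),*(round(float(v),1) for v in w),hand]); p,R=pn,Rn_
        print(n,str(rows).replace(' ',''))
E
python3 - <<'E'
from h import *
plan([((.47,-.34,.37),-30,0,12),((.5,.03,.37),7,0,11),((.46,.277,.27),7.4,30,10)],-1)
E
```

```text
grasp now [ 0.1915 -0.6467  0.2491] y [ 0.284 -0.959 -0.002] F [ 1.1  0.3 -0.5] open 1.0 t 0.1
12 [[0.03,-0.018,-0.01,-0.0,-0.0,-3.6,-1],[0.031,-0.016,-0.01,-0.0,-0.0,-3.6,-1],[0.032,-0.014,-0.01,-0.0,-0.0,-3.6,-1],[0.032,-0.012,-0.01,-0.0,-0.0,-3.6,-1],[0.033,-0.01,-0.01,-0.0,-0.0,-3.6,-1],[0.034,-0.008,-0.01,-0.0,-0.0,-3.6,-1],[0.034,-0.006,-0.01,-0.0,-0.0,-3.6,-1],[0.034,-0.004,-0.01,-0.0,-0.0,-3.6,-1],[0.034,-0.001,-0.01,-0.0,-0.0,-3.6,-1],[0.035,0.001,-0.01,-0.0,-0.0,-3.6,-1],[0.034,0.003,-0.01,-0.0,-0.0,-3.6,-1],[0.034,0.005,-0.01,-0.0,-0.0,-3.6,-1]]
11 [[0.03,-0.014,0.0,-0.0,-0.0,-3.4,-1],[0.031,-0.013,0.0,-0.0,-0.0,-3.4,-1],[0.032,-0.011,0.0,-0.0,-0.0,-3.4,-1],[0.033,-0.009,0.0,-0.0,-0.0,-3.4,-1],[0.033,-0.007,0.0,-0.0,-0.0,-3.4,-1],[0.033,-0.005,0.0,-0.0,-0.0,-3.4,-1],[0.034,-0.003,0.0,-0.0,-0.0,-3.4,-1],[0.034,-0.001,0.0,-0.0,-0.0,-3.4,-1],[0.034,0.001,0.0,-0.0,-0.0,-3.4,-1],[0.034,0.003,0.0,-0.0,-0.0,-3.4,-1],[0.033,0.005,0.0,-0.0,-0.0,-3.4,-1]]
10 [[0.025,0.0,0.01,-3.0,0.0,-0.0,-1],[0.025,-0.0,0.01,-3.0,0.0,-0.0,-1],[0.025,-0.001,0.01,-3.0,0.0,-0.0,-1],[0.025,-0.001,0.01,-3.0,0.0,-0.0,-1],[0.025,-0.002,0.01,-3.0,0.0,-0.0,-1],[0.025,-0.002,0.009,-3.0,0.0,-0.0,-1],[0.025,-0.003,0.009,-3.0,0.0,-0.0,-1],[0.025,-0.003,0.009,-3.0,0.0,-0.0,-1],[0.025,-0.004,0.009,-3.0,0.0,-0.0,-1],[0.025,-0.004,0.009,-3.0,0.0,-0.0,-1]]
```

Call:
apply_moves:
  moves:
    - [[0.03,-0.018,-0.01,0,0,-3.6,-1],[0.031,-0.016,-0.01,0,0,-3.6,-1],[0.032,-0.014,-0.01,0,0,-3.6,-1],[0.032,-0.012,-0.01,0,0,-3.6,-1],[0.033,-0.01,-0.01,0,0,-3.6,-1],[0.034,-0.008,-0.01,0,0,-3.6,-1],[0.034,-0.006,-0.01,0,0,-3.6,-1],[0.034,-0.004,-0.01,0,0,-3.6,-1],[0.034,-0.001,-0.01,0,0,-3.6,-1],[0.035,0.001,-0.01,0,0,-3.6,-1],[0.034,0.003,-0.01,0,0,-3.6,-1],[0.034,0.005,-0.01,0,0,-3.6,-1]]

```text
time: 1.3
eef_pos: [0.4726, -0.3257, 0.3454]
tcp_rot: [0.862, 0.507, 0.002, -0.01]
contact_force: [-0.3, -0.8, -0.0]
opening: 0.998
```

Call:
apply_moves:
  moves:
    - [[0.03,-0.014,0,0,0,-3.4,-1],[0.031,-0.013,0,0,0,-3.4,-1],[0.032,-0.011,0,0,0,-3.4,-1],[0.033,-0.009,0,0,0,-3.4,-1],[0.033,-0.007,0,0,0,-3.4,-1],[0.033,-0.005,0,0,0,-3.4,-1],[0.034,-0.003,0,0,0,-3.4,-1],[0.034,-0.001,0,0,0,-3.4,-1],[0.034,0.001,0,0,0,-3.4,-1],[0.034,0.003,0,0,0,-3.4,-1],[0.033,0.005,0,0,0,-3.4,-1]]

```text
time: 2.4
eef_pos: [0.4894, 0.0612, 0.3484]
tcp_rot: [0.643, 0.766, 0.004, -0.012]
contact_force: [1.2, 0.1, 0.0]
opening: 0.999
```

Run:
```python
from h import *
plan([((.46,.277,.26),7.4,30,12)],.2)
```

```text
grasp now [0.4897 0.0608 0.3674] y [ 0.985  0.173 -0.009] F [1.2 0.1 0. ] open 0.999 t 2.4
12 [[0.018,0.002,0.009,-2.5,-0.2,0.2,0.2],[0.018,0.001,0.009,-2.5,-0.2,0.2,0.2],[0.018,0.001,0.009,-2.5,-0.2,0.2,0.2],[0.018,0.0,0.009,-2.5,-0.2,0.2,0.2],[0.018,-0.0,0.009,-2.5,-0.2,0.2,0.2],[0.018,-0.001,0.009,-2.5,-0.2,0.2,0.2],[0.018,-0.001,0.009,-2.5,-0.2,0.2,0.2],[0.018,-0.002,0.009,-2.5,-0.2,0.2,0.2],[0.018,-0.002,0.009,-2.5,-0.2,0.2,0.2],[0.018,-0.003,0.008,-2.5,-0.2,0.2,0.2],[0.018,-0.003,0.008,-2.5,-0.2,0.2,0.2],[0.018,-0.003,0.008,-2.5,-0.2,0.2,0.2]]
```

Call:
apply_moves:
  moves:
    - [[0.018,0.002,0.009,-2.5,-0.2,0.2,0.2],[0.018,0.001,0.009,-2.5,-0.2,0.2,0.2],[0.018,0.001,0.009,-2.5,-0.2,0.2,0.2],[0.018,0,0.009,-2.5,-0.2,0.2,0.2],[0.018,0,0.009,-2.5,-0.2,0.2,0.2],[0.018,-0.001,0.009,-2.5,-0.2,0.2,0.2],[0.018,-0.001,0.009,-2.5,-0.2,0.2,0.2],[0.018,-0.002,0.009,-2.5,-0.2,0.2,0.2],[0.018,-0.002,0.009,-2.5,-0.2,0.2,0.2],[0.018,-0.003,0.008,-2.5,-0.2,0.2,0.2],[0.018,-0.003,0.008,-2.5,-0.2,0.2,0.2],[0.018,-0.003,0.008,-2.5,-0.2,0.2,0.2]]

```text
time: 3.6
eef_pos: [0.4653, 0.2885, 0.2358]
tcp_rot: [0.637, 0.725, 0.195, 0.175]
contact_force: [0.9, -1.3, 0.3]
opening: 0.403
```

Run:
```python
from h import *
plan([((.4985,.2825,.122),7.4,30,10)],.2)
plan([((.478,.28,.157),7.4,30,8)],.2)
```

```text
grasp now [0.4557 0.2874 0.2522] y [0.856 0.111 0.505] F [ 0.9 -1.3  0.3] open 0.403 t 3.6
10 [[-0.001,-0.003,0.013,0.0,0.0,0.0,0.2],[-0.001,-0.003,0.013,0.0,0.0,0.0,0.2],[-0.001,-0.003,0.013,0.0,0.0,0.0,0.2],[-0.001,-0.003,0.013,0.0,0.0,0.0,0.2],[-0.001,-0.003,0.013,0.0,0.0,0.0,0.2],[-0.001,-0.003,0.013,0.0,0.0,0.0,0.2],[-0.001,-0.003,0.013,0.0,0.0,0.0,0.2],[-0.001,-0.003,0.013,0.0,0.0,0.0,0.2],[-0.001,-0.003,0.013,0.0,0.0,0.0,0.2],[-0.001,-0.003,0.013,0.0,0.0,0.0,0.2]]
grasp now [0.4557 0.2874 0.2522] y [0.856 0.111 0.505] F [ 0.9 -1.3  0.3] open 0.403 t 3.6
8 [[-0.001,-0.004,0.012,0.0,0.0,0.0,0.2],[-0.001,-0.004,0.012,0.0,0.0,0.0,0.2],[-0.001,-0.004,0.012,0.0,0.0,0.0,0.2],[-0.001,-0.004,0.012,0.0,0.0,0.0,0.2],[-0.001,-0.004,0.012,0.0,0.0,0.0,0.2],[-0.001,-0.004,0.012,0.0,0.0,0.0,0.2],[-0.001,-0.004,0.012,0.0,0.0,0.0,0.2],[-0.001,-0.004,0.012,0.0,0.0,0.0,0.2]]
```

Call:
apply_moves:
  moves:
    - [[-0.001,-0.004,0.012,0,0,0,0.2],[-0.001,-0.004,0.012,0,0,0,0.2],[-0.001,-0.004,0.012,0,0,0,0.2],[-0.001,-0.004,0.012,0,0,0,0.2],[-0.001,-0.004,0.012,0,0,0,0.2],[-0.001,-0.004,0.012,0,0,0,0.2],[-0.001,-0.004,0.012,0,0,0,0.2],[-0.001,-0.004,0.012,0,0,0,0.2],[0,0,0,0,0,0,0.2]]

```text
time: 4.5
eef_pos: [0.4873, 0.2793, 0.1247]
tcp_rot: [0.639, 0.725, 0.191, 0.173]
contact_force: [-0.4, -0.6, -0.7]
opening: 0.404
```

Run:
```python
from h import *
plan([((.4985,.2825,.122),7.4,30,4)],.2)
s=snap('scene','s1');t=snap('top','t1')
s=ctrl.get_state();print('tcp px',proj('scene',s['eef_pos']),proj('top',s['eef_pos']))
s=cv2.imread('pics/s1.png');t=cv2.imread('pics/t1.png')
r=lambda x:cv2.resize(x,(400,300),interpolation=cv2.INTER_CUBIC)
cv2.imwrite('pics/c1.png',np.hstack([r(s[140-20:215-20,335:435]),r(t[190:265,180+20:280+20])]))
```

```text
grasp now [0.4779 0.2783 0.1412] y [0.86  0.112 0.498] F [-0.4 -0.6 -0.7] open 0.404 t 4.5
4 [[0.0,0.002,0.007,-0.0,0.1,-0.0,0.2],[0.0,0.002,0.007,-0.0,0.1,-0.0,0.2],[0.0,0.002,0.007,-0.0,0.1,-0.0,0.2],[0.0,0.002,0.007,-0.0,0.1,-0.0,0.2]]
tcp px [359.02373361 148.91001052] [254.69783055 245.94007976]
```

View pics/c1.png

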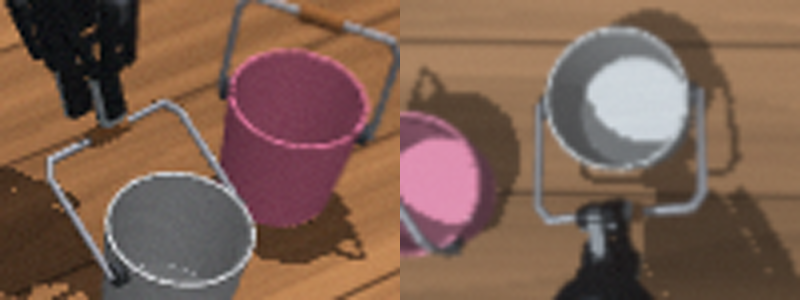

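Call:
apply_moves:
  moves:
    - [[0,0.002,0.007,0,0,0,0.2],[0,0.002,0.007,0,0,0,0.2],[0,0.002,0.007,0,0,0,0.2],[0,0.002,0.007,0,0,0,0.2],[0,0,0,0,0,0,0.2]]

```text
time: 5.1
eef_pos: [0.5128, 0.2837, 0.1083]
tcp_rot: [0.638, 0.724, 0.195, 0.175]
contact_force: [-0.2, 0.9, -1.2]
opening: 0.397
```

Run:
```python
from h import *
plan([((.4985,.2825,.122),7.4,30,1)],.2)
s=snap('scene','s2');t=snap('top','t2')
s=cv2.imread('pics/s2.png');t=cv2.imread('pics/t2.png')
r=lambda x:cv2.resize(x,(400,300),interpolation=cv2.INTER_CUBIC)
cv2.imwrite('pics/c2.png',np.hstack([r(s[140-20:215-20,335:435]),r(t[190:265,180+20:280+20])]))
```

```text
grasp now [0.5033 0.2826 0.1247] y [0.855 0.11  0.506] F [-0.2  0.9 -1.2] open 0.397 t 5.1
1 [[0.001,-0.006,-0.0,0.4,0.3,-0.0,0.2]]
```

View pics/c2.png

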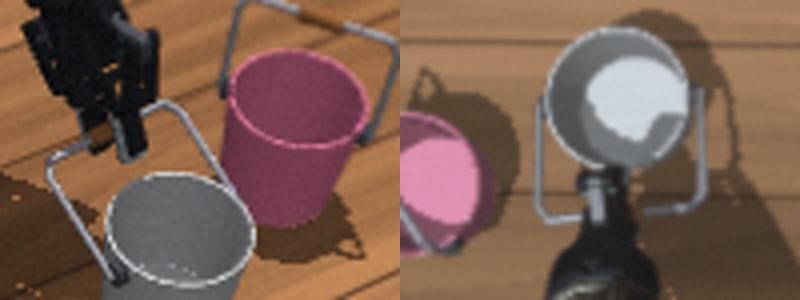

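Call:
apply_moves:
  moves:
    - [[-0.004,-0.003,0,0,0,0,0.2],[-0.004,-0.003,0,0,0,0,0.2],[0,0,0,0,0,0,0.6],[0,0,0,0,0,0,1],[0,0,0,0,0,0,1],[0,0,0,0,0,0,1],[0,0,0,0,0,0,1]]
  force: 25

```text
time: 5.9
eef_pos: [0.5078, 0.2744, 0.1061]
tcp_rot: [0.638, 0.724, 0.196, 0.175]
contact_force: [-0.1, -0.4, -0.5]
opening: 0.155
```

Run:
```python
from h import *
a=np.radians(7.4);ex=np.array([np.cos(a),np.sin(a),0]);ez=np.array([0,0,1.])
s=ctrl.get_state();R=Rn.from_quat(s['tcp_rot']);g=s['eef_pos']-.019*R.apply([0,0,1])
# hinge from grip height
th0=-np.arccos((g[2]-.085)/.095); H=g-.095*(np.sin(th0)*ex+np.cos(th0)*ez); print('th0',th0,'hinge',H)
w=[]
for f in np.linspace(0,1,9)[1:]:
    th=th0*(1-f); P=H+.095*(np.sin(th)*ex+np.cos(th)*ez); w.append((P,7.4,30*(1-f),2))
plan(w,1)
```

```text
th0 -1.165332642203288 hinge [0.58482079 0.28449388 0.085     ]
grasp now [0.4983 0.2733 0.1225] y [0.855 0.109 0.508] F [-0.1 -0.4 -0.5] open 0.155 t 5.9
2 [[0.0,0.005,-0.004,2.1,0.1,-0.1,1],[0.0,0.005,-0.004,2.1,0.1,-0.1,1]]
2 [[-0.0,0.005,-0.003,1.9,0.0,-0.0,1],[0.0,0.005,-0.003,1.9,0.0,0.0,1]]
2 [[-0.0,0.006,-0.003,1.9,0.0,-0.0,1],[-0.0,0.006,-0.003,1.9,-0.0,0.0,1]]
2 [[0.0,0.006,-0.002,1.9,0.0,0.0,1],[0.0,0.006,-0.002,1.9,-0.0,-0.0,1]]
2 [[-0.0,0.006,-0.002,1.9,0.0,0.0,1],[0.0,0.006,-0.002,1.9,0.0,0.0,1]]
2 [[0.0,0.006,-0.001,1.9,-0.0,-0.0,1],[-0.0,0.006,-0.001,1.9,-0.0,0.0,1]]
2 [[0.0,0.006,-0.001,1.9,0.0,0.0,1],[-0.0,0.006,-0.001,1.9,-0.0,0.0,1]]
2 [[-0.0,0.006,-0.0,1.9,-0.0,0.0,1],[0.0,0.006,-0.0,1.9,-0.0,-0.0,1]]
```

Call:
apply_moves:
  moves:
    - [[0,0.005,-0.004,2.1,0,0,1],[0,0.005,-0.004,2.1,0,0,1],[0,0.005,-0.003,1.9,0,0,1],[0,0.005,-0.003,1.9,0,0,1],[0,0.006,-0.003,1.9,0,0,1],[0,0.006,-0.003,1.9,0,0,1]]

```text
time: 6.5
eef_pos: [0.5192, 0.2751, 0.1295]
tcp_rot: [0.653, 0.743, 0.107, 0.1]
contact_force: [-0.7, 0.2, -2.4]
opening: 0.155
```

```bash
cat > arc.py <<'E'
from h import *
a=np.radians(7.4);ex=np.array([np.cos(a),np.sin(a),0]);ez=np.array([0,0,1.])
H=np.array([.5848,.2845,.085])
s=ctrl.get_state();R=Rn.from_quat(s['tcp_rot']);g=s['eef_pos']-.019*R.apply([0,0,1])
d=g-H;th0=np.arctan2(d@ex,d[2]);t0=np.degrees(np.arcsin(R.apply([0,1,0])[2]))
print('th',th0,'r',np.hypot(d@ex,d[2]),'tilt',t0)
w=[]
for f in np.linspace(0,1,6)[1:]:
    th=th0*(1-f); P=H+.095*(np.sin(th)*ex+np.cos(th)*ez); P[1]=g[1]+(P-g)[0]*np.tan(a); w.append((P,7.4,t0*(1-f),2))
plan(w,1)
E
python3 arc.py
```

```text
th -0.8527807084693118 r 0.09523131763588676 tilt 16.792937069857174
grasp now [0.5138 0.2745 0.1477] y [0.949 0.123 0.289] F [-0.7  0.2 -2.4] open 0.155 t 6.5
2 [[0.0,0.007,-0.004,1.7,0.2,-0.0,1],[0.0,0.007,-0.004,1.7,0.2,-0.0,1]]
2 [[-0.0,0.007,-0.003,1.7,-0.0,0.0,1],[0.0,0.007,-0.003,1.7,-0.0,-0.0,1]]
2 [[-0.0,0.007,-0.002,1.7,0.0,-0.0,1],[0.0,0.007,-0.002,1.7,-0.0,-0.0,1]]
2 [[-0.0,0.007,-0.001,1.7,0.0,0.0,1],[0.0,0.007,-0.001,1.7,-0.0,0.0,1]]
2 [[0.0,0.008,-0.0,1.7,-0.0,0.0,1],[0.0,0.008,-0.0,1.7,-0.0,-0.0,1]]
```

Call:
apply_moves:
  moves:
    - [[0,0.007,-0.004,1.7,0,0,1],[0,0.007,-0.004,1.7,0,0,1],[0,0.007,-0.003,1.7,0,0,1],[0,0.007,-0.003,1.7,0,0,1],[0,0.007,-0.002,1.7,0,0,1],[0,0.007,-0.002,1.7,0,0,1]]

```text
time: 7.1
eef_pos: [0.5482, 0.2795, 0.151]
tcp_rot: [0.659, 0.751, 0.027, 0.031]
contact_force: [-3.6, -0.5, 3.5]
opening: 0.153
```

```bash
python3 arc.py
```

```text
th -0.42558712915260755 r 0.09321268769609063 tilt 4.651940617280348
grasp now [0.5466 0.2795 0.1699] y [0.988 0.13  0.081] F [-3.6 -0.5  3.5] open 0.153 t 7.1
2 [[0.0,0.003,-0.002,0.5,0.3,0.1,1],[0.0,0.003,-0.002,0.5,0.3,0.1,1]]
2 [[-0.0,0.004,-0.001,0.5,-0.0,0.0,1],[0.0,0.004,-0.001,0.5,0.0,-0.0,1]]
2 [[0.0,0.004,-0.001,0.5,-0.0,0.0,1],[0.0,0.004,-0.001,0.5,-0.0,0.0,1]]
2 [[-0.0,0.004,-0.0,0.5,0.0,-0.0,1],[0.0,0.004,-0.0,0.5,0.0,-0.0,1]]
2 [[-0.0,0.004,-0.0,0.5,0.0,0.0,1],[0.0,0.004,-0.0,0.5,0.0,0.0,1]]
```

Call:
apply_moves:
  moves:
    - [[0,0.003,-0.003,0.5,0,0,1],[0,0.003,-0.002,0.5,0,0,1],[0,0.004,-0.002,0.5,0,0,1],[0,0.004,-0.001,0.5,0,0,1],[0,0.004,-0.001,0.5,0,0,1],[0,0.004,0,0.5,0,0,1],[0,0.004,0,0.5,0,0,1],[0,0.004,0,0.5,0,0,1],[0,0.003,0,0,0,0,1],[0,0,0,0,0,0,1]]

```text
time: 8.1
eef_pos: [0.5812, 0.2841, 0.1606]
tcp_rot: [0.659, 0.752, -0.004, 0.005]
contact_force: [-1.9, -0.5, 0.5]
opening: 0.15
```

```bash
python3 arc.py|head -2
python3 - <<'E'
from h import *
s=snap('scene','s3');t=snap('top','t3')
s=cv2.imread('pics/s3.png');t=cv2.imread('pics/t3.png')
r=lambda x:cv2.resize(x,(400,300),interpolation=cv2.INTER_CUBIC)
cv2.imwrite('pics/c3.png',np.hstack([r(s[140-30:215-30,335:435]),r(t[190:265,180+20:280+20])]))
E
```

```text
th -0.038543186952641056 r 0.09471296048908207 tilt 0.04417528214519264
grasp now [0.5811 0.2844 0.1796] y [0.991 0.131 0.001] F [-1.9 -0.5  0.5] open 0.15 t 8.1
```

View pics/c3.png

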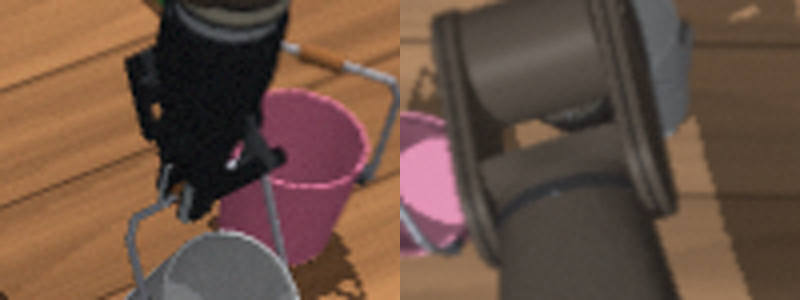

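Run:
```python
from h import *
s=cv2.imread('pics/s3.png');t=cv2.imread('pics/t3.png')
a=s[130:220,350:450];cv2.imwrite('pics/c3b.png',np.hstack([cv2.resize(a,(500,450),interpolation=cv2.INTER_CUBIC),cv2.resize(t[180:270,210:270],(300,450),interpolation=cv2.INTER_CUBIC)]))
```

```text
(no output)
```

View pics/c3b.png

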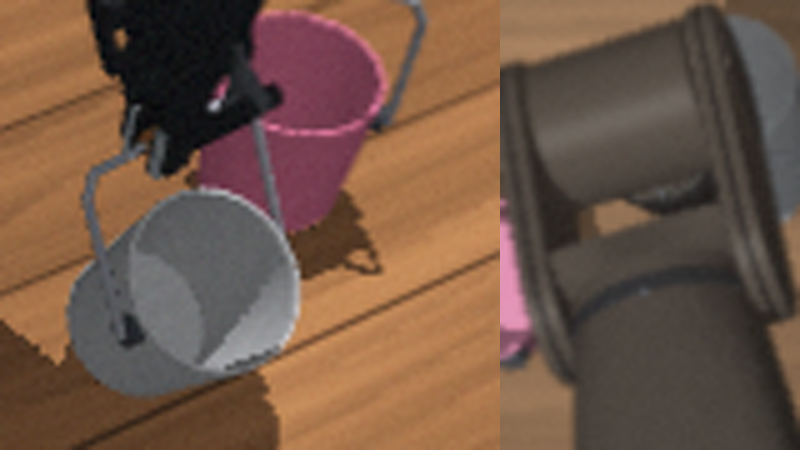

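Call:
apply_moves:
  moves:
    - [[0,0,-0.008,0,0,0,1],[0,0,-0.008,0,0,0,1],[0,0,-0.008,0,0,0,1],[0,0,-0.008,0,0,0,1],[0,0,-0.008,0,0,0,1],[0,0,-0.008,0,0,0,1],[0,0,-0.008,0,0,0,1],[0,0,-0.008,0,0,0,1],[0,0,0,0,0,0,1],[0,0,0,0,0,0,1],[0,0,0,0,0,0,1],[0,0,0,0,0,0,1]]
  force: 20

```text
time: 9.4
eef_pos: [0.5782, 0.2841, 0.2252]
tcp_rot: [0.659, 0.752, -0.007, 0.004]
contact_force: [-0.4, 0.3, -5.1]
opening: 0.151
```

```bash
python3 arc.py|head -2
python3 - <<'E'
from h import *
snap('scene','s4');snap('top','t4')
s=cv2.imread('pics/s4.png');t=cv2.imread('pics/t4.png')
a=s[105:225,340:450];cv2.imwrite('pics/c4.png',np.hstack([cv2.resize(a,(550,600),interpolation=cv2.INTER_CUBIC),cv2.resize(t[180:280,210:250],(240,600),interpolation=cv2.INTER_CUBIC)]))
st=ctrl.get_state();R=Rn.from_quat(st['tcp_rot']);g=st['eef_pos']-.019*R.apply([0,0,1])
a=np.radians(7.4);ex=np.array([np.cos(a),np.sin(a),0]);ey=np.array([-np.sin(a),np.cos(a),0])
q=lambda P:np.round((proj('scene',P)-[340,105])*5)
for d in (0,-15,-30,-45):
    t=np.radians(d);print(d,[q(g+sg*.06*ey-.095*(np.sin(t)*ex+np.cos(t)*np.array([0,0,1]))) for sg in(-1,1)])
print('corners',[q(g+sg*.053*ey) for sg in(-1,1)])
E
```

```text
th -0.04075096487600544 r 0.1593220270574509 tilt -0.3241219715316636
grasp now [0.5783 0.2844 0.2442] y [ 0.991  0.131 -0.006] F [-0.4  0.3 -5.1] open 0.151 t 9.4
0 [array([109., 340.]), array([272., 248.])]
-15 [array([140., 364.]), array([303., 270.])]
-30 [array([170., 380.]), array([335., 284.])]
-45 [array([199., 385.]), array([367., 287.])]
corners [array([141., 209.]), array([295., 127.])]
```

View pics/c4.png

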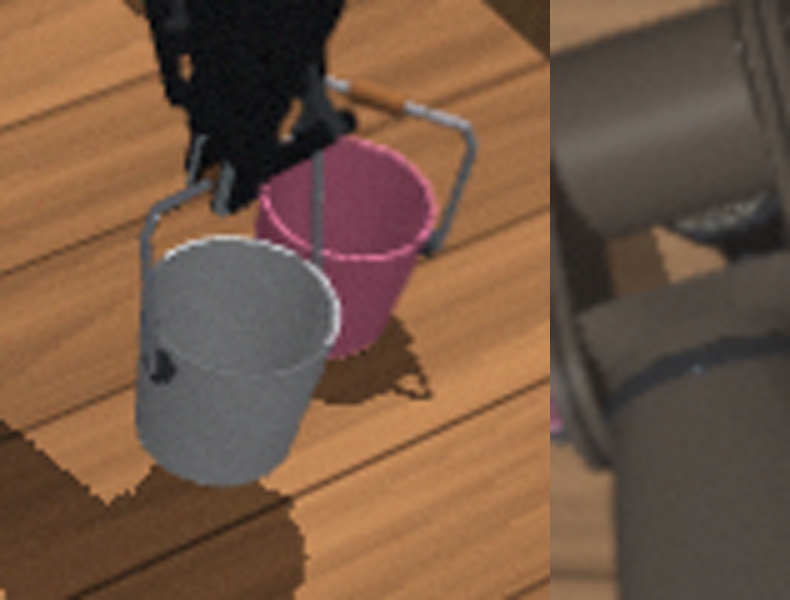

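Run:
```python
from h import *
plan([((.578,.2845,.244),7.4,-22,9)],1)
```

```text
grasp now [0.5782 0.2844 0.244 ] y [ 0.991  0.131 -0.006] F [ 0.5 -0.4 -4.7] open 0.154 t 9.5
9 [[0.0,-0.001,-0.0,2.4,0.1,-0.0,1],[0.0,-0.001,-0.0,2.4,0.1,-0.0,1],[0.0,-0.001,-0.0,2.4,0.1,-0.0,1],[0.0,-0.001,-0.0,2.4,0.1,-0.0,1],[0.0,-0.001,-0.0,2.4,0.1,-0.0,1],[0.0,-0.001,-0.0,2.4,0.1,-0.0,1],[0.0,-0.001,-0.0,2.4,0.1,-0.0,1],[0.0,-0.001,-0.0,2.4,0.1,-0.0,1],[0.0,-0.001,-0.0,2.4,0.1,-0.0,1]]
```

Call:
apply_moves:
  moves:
    - [[0,-0.001,0,2.4,0,0,1],[0,-0.001,0,2.4,0,0,1],[0,-0.001,0,2.4,0,0,1],[0,-0.001,0,2.4,0,0,1],[0,-0.001,0,2.4,0,0,1],[0,-0.001,0,2.4,0,0,1],[0,-0.001,0,2.4,0,0,1],[0,-0.001,0,2.4,0,0,1],[0,-0.001,0,2.4,0,0,1],[0,0,0,0,0,0,1]]

```text
time: 10.5
eef_pos: [0.5722, 0.2833, 0.223]
tcp_rot: [0.648, 0.737, -0.149, -0.121]
contact_force: [0.2, 0.5, -5.6]
opening: 0.15
```

Run:
```python
from h import *
snap('scene','s5')
s=cv2.imread('pics/s5.png')
a=s[105:225,340:450];cv2.imwrite('pics/c5.png',cv2.resize(a,(550,600),interpolation=cv2.INTER_CUBIC))
st=ctrl.get_state();R=Rn.from_quat(st['tcp_rot']);g=st['eef_pos']-.019*R.apply([0,0,1])
a=np.radians(7.4);ex=np.array([np.cos(a),np.sin(a),0]);ey=np.array([-np.sin(a),np.cos(a),0])
q=lambda P:np.round((proj('scene',P)-[340,105])*5)
for d in (20,0,-10,-20):
    t=np.radians(d);print(d,[q(g+sg*.06*ey-.095*(np.sin(t)*ex+np.cos(t)*np.array([0,0,1]))) for sg in(-1,1)])
print('corners',[q(g+sg*.053*ey) for sg in(-1,1)])
plan([((.578,.2845,.19),7.4,-22,9)],1)
```

```text
20 [array([ 73., 301.]), array([236., 212.])]
0 [array([110., 345.]), array([272., 253.])]
-10 [array([130., 362.]), array([293., 269.])]
-20 [array([150., 376.]), array([314., 281.])]
corners [array([142., 215.]), array([295., 133.])]
grasp now [0.5792 0.2845 0.2408] y [ 0.919  0.116 -0.376] F [-1.  -0.1 -5.4] open 0.15 t 10.55
9 [[0.0,0.002,0.005,-0.0,0.1,-0.0,1],[0.0,0.002,0.005,-0.0,0.1,-0.0,1],[0.0,0.002,0.005,-0.0,0.1,-0.0,1],[0.0,0.002,0.005,-0.0,0.1,-0.0,1],[0.0,0.002,0.005,-0.0,0.1,-0.0,1],[0.0,0.002,0.005,-0.0,0.1,-0.0,1],[0.0,0.002,0.005,-0.0,0.1,-0.0,1],[0.0,0.002,0.005,-0.0,0.1,-0.0,1],[0.0,0.002,0.005,-0.0,0.1,-0.0,1]]
```

View pics/c5.png

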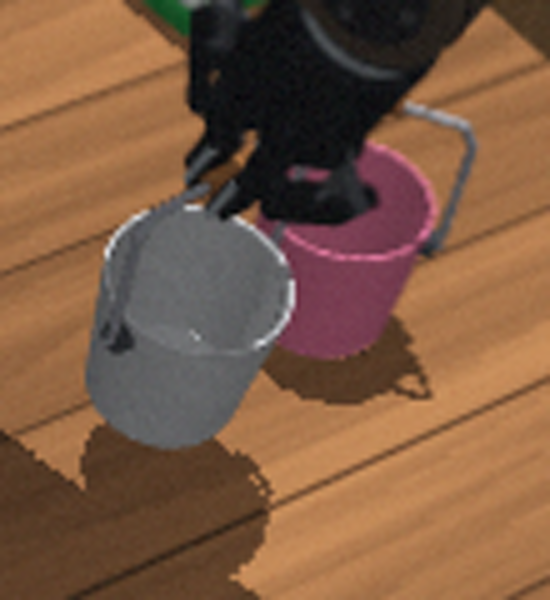

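Call:
apply_moves:
  moves:
    - [[0,0.002,0.005,0,0,0,1],[0,0.002,0.005,0,0,0,1],[0,0.002,0.005,0,0,0,1],[0,0.002,0.005,0,0,0,1],[0,0.002,0.005,0,0,0,1],[0,0.002,0.005,0,0,0,1],[0,0.002,0.005,0,0,0,1],[0,0.002,0.005,0,0,0,1],[0,0.001,0.003,0,0,0,1],[0,0,0,0,0,0,1]]

```text
time: 11.55
eef_pos: [0.5717, 0.2828, 0.1724]
tcp_rot: [0.648, 0.738, -0.147, -0.119]
contact_force: [-0.7, 0.1, -5.7]
opening: 0.148
```

Run:
```python
from h import *
plan([((.578,.2845,.180),7.4,-22,6)],1)
```

```text
grasp now [0.5787 0.284  0.19  ] y [ 0.921  0.117 -0.372] F [-0.7  0.1 -5.7] open 0.148 t 11.55
6 [[0.0,0.001,0.002,0.0,0.1,-0.0,1],[0.0,0.001,0.002,0.0,0.1,-0.0,1],[0.0,0.001,0.002,0.0,0.1,-0.0,1],[0.0,0.001,0.002,0.0,0.1,-0.0,1],[0.0,0.001,0.002,0.0,0.1,-0.0,1],[0.0,0.001,0.002,0.0,0.1,-0.0,1]]
```

Call:
apply_moves:
  moves:
    - [[0,0.001,0.002,0,0,0,1],[0,0.001,0.002,0,0,0,1],[0,0.001,0.002,0,0,0,1],[0,0,0.002,0,0,0,1],[0,0,0,0,0,0,1]]

```text
time: 12.05
eef_pos: [0.5718, 0.2824, 0.1683]
tcp_rot: [0.648, 0.738, -0.148, -0.119]
contact_force: [-0.9, -0.9, -3.5]
opening: 0.154
```

Call:
apply_moves:
  moves:
    - [[0,0.001,0.002,0,0,0,1],[0,0,0,0,0,0,1]]

```text
time: 12.25
eef_pos: [0.5723, 0.2823, 0.1676]
tcp_rot: [0.648, 0.738, -0.148, -0.119]
contact_force: [-0.7, -0.4, -2.8]
opening: 0.153
```

Call:
apply_moves:
  moves:
    - [[0,0.001,0.004,0,0,0,1],[0,0,0,0,0,0,1]]

```text
time: 12.45
eef_pos: [0.5738, 0.2816, 0.167]
tcp_rot: [0.648, 0.738, -0.146, -0.117]
contact_force: [-0.1, 0.2, -4.5]
opening: 0.153
```

Call:
apply_moves:
  moves:
    - [[0,0.001,0.004,0,0,0,1],[0,0,0,0,0,0,1]]

```text
time: 12.65
eef_pos: [0.5752, 0.281, 0.1668]
tcp_rot: [0.648, 0.739, -0.145, -0.115]
contact_force: [-0.7, -1.2, -3.3]
opening: 0.155
```

Run:
```python
from h import *
plan([],1)
snap('scene','s6')
s=cv2.imread('pics/s6.png')
a=s[105:225,340:450];cv2.imwrite('pics/c6.png',cv2.resize(a,(550,600),interpolation=cv2.INTER_CUBIC))
st=ctrl.get_state();R=Rn.from_quat(st['tcp_rot']);g=st['eef_pos']-.019*R.apply([0,0,1])
a=np.radians(7.4);ex=np.array([np.cos(a),np.sin(a),0]);ey=np.array([-np.sin(a),np.cos(a),0])
q=lambda P:np.round((proj('scene',P)-[340,105])*5)
for d in (20,0,-10,-20):
    t=np.radians(d);print(d,[q(g+sg*.06*ey-.095*(np.sin(t)*ex+np.cos(t)*np.array([0,0,1]))) for sg in(-1,1)])
print('corners',[q(g+sg*.053*ey) for sg in(-1,1)])
```

```text
grasp now [0.582  0.2822 0.1845] y [ 0.924  0.118 -0.363] F [-0.7 -1.2 -3.3] open 0.155 t 12.65
20 [array([ 63., 372.]), array([219., 283.])]
0 [array([ 98., 415.]), array([255., 323.])]
-10 [array([117., 432.]), array([274., 339.])]
-20 [array([136., 446.]), array([294., 352.])]
corners [array([127., 296.]), array([275., 214.])]
```

View pics/c6.png

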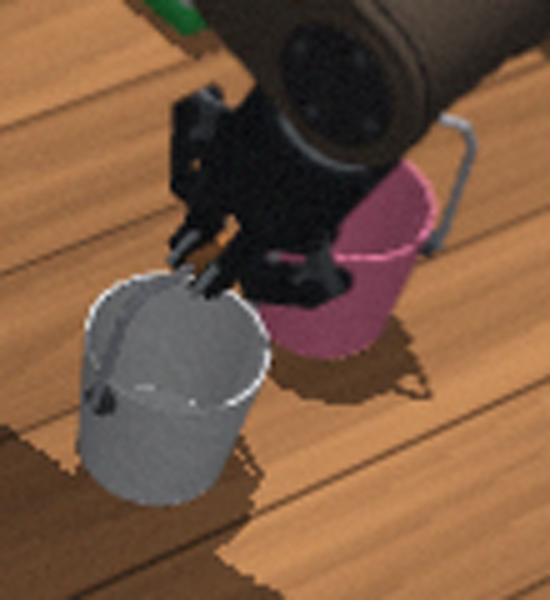

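Run:
```python
from h import *
s=ctrl.get_state();print(np.round(s['qpos'],3),np.round(s['joint_efforts'],1))
plan([((.582,.2822,.183),7.4,-10,4)],1)
```

```text
[0.282 0.466 1.495 0.037 1.55  0.144] [  0.2 -44.5 -27.4   0.2   0.2   0.1]
grasp now [0.5818 0.2823 0.1843] y [ 0.924  0.118 -0.363] F [-1.7 -0.5  2.4] open 0.157 t 12.7
4 [[0.0,0.001,0.0,-2.8,0.3,-0.0,1],[0.0,0.001,0.0,-2.8,0.3,-0.0,1],[0.0,0.001,0.0,-2.8,0.3,-0.0,1],[0.0,0.001,0.0,-2.8,0.3,-0.0,1]]
```

Call:
apply_moves:
  moves:
    - [[0,0.002,0.006,0,0,0,1],[0,0.002,0.006,0,0,0,1],[0,0,0,0,0,0,1]]

```text
time: 13.0
eef_pos: [0.5802, 0.2795, 0.1655]
tcp_rot: [0.649, 0.74, -0.141, -0.109]
contact_force: [-1.3, 0.6, -4.6]
opening: 0.149
```

Run:
```python
from h import *
plan([((.582,.2822,.181),7.4,-22,1)],1)
```

```text
grasp now [0.5867 0.2808 0.1833] y [ 0.929  0.118 -0.35 ] F [-1.3  0.6 -4.6] open 0.149 t 13.0
1 [[0.002,-0.004,0.004,1.5,1.2,-0.2,1]]
```

Run:
```python
from h import *
print('pink rim',onz('top',(203,237),.1),'bail ends',onz('top',(187,219),.17),onz('top',(212,251),.13),'grip',onz('top',(194,234),.18))
for i in range(3):
    s=ctrl.get_state();print(np.round(s['joint_efforts'],2),np.round(s['contact_force'],1),np.round(s['wrist_torque'],2),np.round(s['eef_pos'],4)); ctrl.read_camera('top')
```

```text
pink rim [0.51272839 0.44101557 0.1       ] bail ends [0.55954874 0.47189986 0.17      ] [0.4708503  0.40475178 0.13      ] grip [0.51637396 0.44656153 0.18      ]
[ -1.02 -48.78 -30.28  -0.29   0.85   0.07] [-1.3  0.6 -4.6] [ 0.28 -0.13 -0.04] [0.5802 0.2795 0.1655]
[  0.11 -44.33 -26.77   0.15   0.46   0.1 ] [-0.5 -1.4  3.2] [-0.1   0.25  0.08] [0.5802 0.2796 0.1653]
[  1.35 -42.15 -25.22   0.48   0.21   0.09] [ 0.8 -2.3  4.4] [-0.17  0.07  0.15] [0.5799 0.2793 0.1651]
```

Call:
apply_moves:
  moves:
    - [[0,-0.002,-0.005,0,0,0,1],[0,-0.002,-0.005,0,0,0,1],[0,0,0,0,0,0,1],[0,0,0,0,0,0,1]]

```text
time: 13.55
eef_pos: [0.5771, 0.2798, 0.1683]
tcp_rot: [0.648, 0.739, -0.144, -0.111]
contact_force: [-0.4, -0.0, -5.4]
opening: 0.155
```

Run:
```python
from h import *
for i in range(3):
    s=ctrl.get_state();print(np.round(s['joint_efforts'],2),np.round(s['contact_force'],1),np.round(s['wrist_torque'],2),np.round(s['eef_pos'],4)); ctrl.read_camera('top')
plan([],1)
```

```text
[ 1.000e-02 -4.910e+01 -3.003e+01  1.900e-01  1.260e+00 -1.000e-02] [-0.4 -0.  -5.4] [ 0.05 -0.58  0.01] [0.5771 0.2798 0.1683]
[ 7.00e-02 -4.95e+01 -3.04e+01  2.20e-01  1.23e+00 -2.00e-02] [ 0.1 -0.4 -5.6] [ 0.03 -0.51 -0.03] [0.577  0.2797 0.1681]
[ 1.100e-01 -4.881e+01 -2.981e+01  1.600e-01  1.260e+00 -1.000e-02] [-0.1 -0.1 -4.9] [ 0.03 -0.48  0.03] [0.5771 0.2796 0.1684]
grasp now [0.584  0.281  0.1866] y [ 0.927  0.118 -0.357] F [ 0.6  0.2 -6.1] open 0.152 t 13.7
```

Call:
apply_moves:
  moves:
    - [[0,0.001,0.003,0,0,0,1],[0,0,0.002,0,0,0,1],[0,0,0,0,0,0,1],[0,0,0,0,0,0,1]]

```text
time: 14.1
eef_pos: [0.5781, 0.2794, 0.1663]
tcp_rot: [0.649, 0.739, -0.142, -0.109]
contact_force: [0.2, -1.0, -1.8]
opening: 0.151
```

Call:
apply_moves:
  moves:
    - [[0,0,0,0,0,0,0.5],[0,0,0,0,0,0,0.2],[0,0,0,0,0,0,0.2],[0,0,0,0,0,0,0.2]]

```text
time: 14.5
eef_pos: [0.5782, 0.2801, 0.1684]
tcp_rot: [0.649, 0.74, -0.141, -0.11]
contact_force: [-0.2, -0.5, 1.1]
opening: 0.404
```

Run:
```python
from h import *
plan([((.584,.281,.184),8,0,8)],.2)
plan([((.584,.281,.25),7.4,-20,4)],.2)
s=ctrl.get_state()
snap('scene','s7');snap('top','t7')
s=cv2.imread('pics/s7.png');t=cv2.imread('pics/t7.png')
cv2.imwrite('pics/c7.png',np.hstack([cv2.resize(s[105:225,340:450],(550,600),interpolation=cv2.INTER_CUBIC),cv2.resize(t[180:280,210:250],(240,600),interpolation=cv2.INTER_CUBIC)]))
```

```text
grasp now [0.5848 0.2814 0.1862] y [ 0.929  0.118 -0.352] F [-0.2 -0.5  1.1] open 0.404 t 14.5
8 [[0.0,0.001,0.0,-2.6,0.1,-0.1,0.2],[0.0,0.001,0.0,-2.6,0.1,-0.1,0.2],[0.0,0.001,0.0,-2.6,0.1,-0.1,0.2],[0.0,0.001,0.0,-2.6,0.1,-0.1,0.2],[0.0,0.001,0.0,-2.6,0.1,-0.1,0.2],[0.0,0.001,0.0,-2.6,0.1,-0.1,0.2],[0.0,0.001,0.0,-2.6,0.1,-0.1,0.2],[0.0,0.001,0.0,-2.6,0.1,-0.1,0.2]]
grasp now [0.5848 0.2814 0.1862] y [ 0.929  0.118 -0.352] F [-0.2 -0.5  1.1] open 0.404 t 14.5
4 [[-0.0,-0.006,-0.015,-0.1,0.3,-0.0,0.2],[-0.0,-0.006,-0.015,-0.1,0.3,-0.0,0.2],[-0.0,-0.006,-0.015,-0.1,0.3,-0.0,0.2],[-0.0,-0.006,-0.015,-0.1,0.3,-0.0,0.2]]
```

View pics/c7.png

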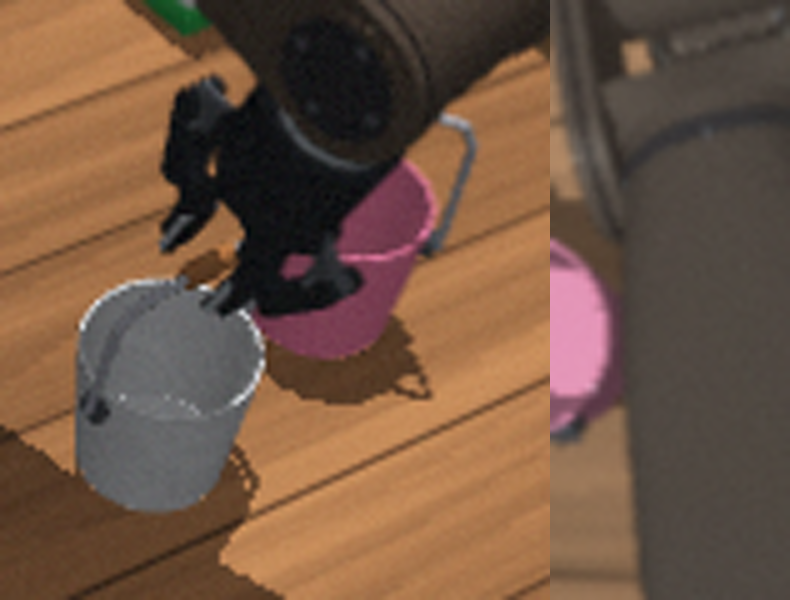

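Run:
```python
from h import *
print('grip',onz('scene',(380.6,158.4),.18)); h=onz('scene',(359,186.6),.085);print('hinge',h)
# rim ellipse: left 78,right 264, top 280,bottom 418
print('rim',onz('scene',(340+171/5,105+347/5),.1))
a=np.radians(8);print('centre from hinge',h+.064*np.array([-np.sin(a),np.cos(a),0]))
```

```text
grip [0.58679311 0.27990536 0.18      ]
hinge [0.58201576 0.22617129 0.085     ]
rim [0.57360546 0.28122003 0.1       ]
centre from hinge [0.57310868 0.28954845 0.085     ]
```

Call:
apply_moves:
  moves:
    - [[0,0.001,0,-2.6,0,0,0.2],[0,0.001,0,-2.6,0,0,0.2],[0,0.001,0,-2.6,0,0,0.2],[0,0.001,0,-2.6,0,0,0.2],[0,0.001,0,-2.6,0,0,0.2],[0,0.001,0,-2.6,0,0,0.2],[0,0.001,0,-2.6,0,0,0.2],[0,0.001,0.001,-2.6,0,0,0.2],[0,0,0,0,0,0,0.2]]

```text
time: 15.5
eef_pos: [0.5864, 0.2813, 0.1663]
tcp_rot: [0.658, 0.753, -0.0, 0.013]
contact_force: [-1.3, -0.6, -0.6]
opening: 0.398
```

Run:
```python
from h import *
plan([((.585,.281,.182),8,0,1)],.2)
```

```text
grasp now [0.586  0.2816 0.1853] y [0.991 0.134 0.017] F [-1.3 -0.6 -0.6] open 0.398 t 15.5
1 [[-0.0,-0.001,0.003,1.0,1.2,-0.3,0.2]]
```

Close, then lift.

Call:
apply_moves:
  moves:
    - [[0,-0.001,0.004,0.6,0.6,0,0.2],[0,0,0,0,0,0,0.6],[0,0,0,0,0,0,1],[0,0,0,0,0,0,1],[0,0,0,0,0,0,1]]
  force: 35

```text
time: 16.0
eef_pos: [0.5861, 0.2812, 0.1627]
tcp_rot: [0.658, 0.753, -0.001, 0.005]
contact_force: [-1.0, 1.0, 1.5]
opening: 0.149
```

Call:
apply_moves:
  moves:
    - [[0,0,-0.006,0,0,0,1],[0,0,-0.01,0,0,0,1],[0,0,-0.015,0,0,0,1],[0,0,-0.015,0,0,0,1],[0,0,-0.015,0,0,0,1],[0,0,-0.015,0,0,0,1],[0,0,-0.015,0,0,0,1],[0,0,-0.015,0,0,0,1],[0,0,-0.008,0,0,0,1],[0,0,0,0,0,0,1]]

```text
time: 17.0
eef_pos: [0.5844, 0.2817, 0.284]
tcp_rot: [0.658, 0.753, -0.003, 0.004]
contact_force: [-0.1, 0.2, -4.7]
opening: 0.149
```

Run:
```python
from h import *
S=np.array([.561,-.048]);a=np.radians(11.1);e=np.array([np.cos(a),np.sin(a)])
q=S-.11*e; print(q)
plan([((.50,.20,.305),9,0,9),((*q,.305),11.1,0,12)],1)
```

```text
[ 0.45305781 -0.06917742]
grasp now [0.5844 0.2819 0.303 ] y [0.991 0.134 0.   ] F [-0.1  0.2 -4.7] open 0.149 t 17.0
9 [[-0.008,-0.011,-0.0,-0.0,0.1,-0.1,1],[-0.008,-0.011,-0.0,-0.0,0.1,-0.1,1],[-0.008,-0.011,-0.0,-0.0,0.1,-0.1,1],[-0.008,-0.011,-0.0,-0.0,0.1,-0.1,1],[-0.008,-0.011,-0.0,-0.0,0.1,-0.1,1],[-0.008,-0.011,-0.0,-0.0,0.1,-0.1,1],[-0.008,-0.011,-0.0,-0.0,0.1,-0.1,1],[-0.008,-0.011,-0.0,-0.0,0.1,-0.1,1],[-0.008,-0.011,-0.0,-0.0,0.1,-0.1,1]]
12 [[-0.022,-0.007,-0.0,0.0,-0.0,-0.2,1],[-0.022,-0.007,-0.0,0.0,-0.0,-0.2,1],[-0.021,-0.008,-0.0,0.0,-0.0,-0.2,1],[-0.021,-0.008,-0.0,0.0,-0.0,-0.2,1],[-0.021,-0.008,-0.0,0.0,-0.0,-0.2,1],[-0.021,-0.008,-0.0,0.0,-0.0,-0.2,1],[-0.021,-0.008,-0.0,0.0,-0.0,-0.2,1],[-0.021,-0.008,-0.0,0.0,-0.0,-0.2,1],[-0.021,-0.008,-0.0,0.0,-0.0,-0.2,1],[-0.021,-0.008,-0.0,0.0,-0.0,-0.2,1],[-0.021,-0.008,-0.0,0.0,-0.0,-0.2,1],[-0.021,-0.008,-0.0,0.0,-0.0,-0.2,1]]
```

Call:
apply_moves:
  moves:
    - [[-0.008,-0.011,0,0,0,0,1],[-0.008,-0.011,0,0,0,0,1],[-0.008,-0.011,0,0,0,0,1],[-0.008,-0.011,0,0,0,0,1],[-0.008,-0.011,0,0,0,0,1],[-0.008,-0.011,0,0,0,0,1],[-0.01,-0.01,0,0,0,0,1],[-0.012,-0.01,0,0,0,0,1],[-0.015,-0.009,0,0,0,-0.2,1],[-0.018,-0.008,0,0,0,-0.2,1],[-0.02,-0.008,0,0,0,-0.3,1],[-0.02,-0.008,0,0,0,-0.3,1]]

```text
time: 18.2
eef_pos: [0.478, 0.1202, 0.2768]
tcp_rot: [0.65, 0.76, -0.008, -0.002]
contact_force: [0.7, -0.6, -5.9]
opening: 0.145
```

Call:
apply_moves:
  moves:
    - [[-0.02,-0.006,0,0,0,-0.3,1],[-0.02,-0.006,0,0,0,-0.3,1],[-0.02,-0.006,0,0,0,-0.3,1],[-0.02,-0.006,0,0,0,-0.3,1],[-0.018,-0.006,0,0,0,-0.3,1],[-0.014,-0.005,0,0,0,-0.3,1],[-0.01,-0.003,0,0,0,-0.3,1],[0,0,0,0,0,0,1]]

```text
time: 19.0
eef_pos: [0.4563, -0.0133, 0.2739]
tcp_rot: [0.636, 0.772, -0.01, -0.004]
contact_force: [0.3, -0.7, -5.0]
opening: 0.153
```

Run:
```python
from h import *
S=np.array([.561,-.048]);a=np.radians(11.1);e=np.array([np.cos(a),np.sin(a)])
q=S-.11*e; print(q)
plan([((*q,.300),11.1,0,8)],1)
```

```text
[ 0.45305781 -0.06917742]
grasp now [ 0.4567 -0.0131  0.2928] y [ 0.981  0.191 -0.022] F [ 0.3 -0.7 -5. ] open 0.153 t 19.0
8 [[-0.007,-0.002,-0.001,-0.2,0.0,-0.0,1],[-0.007,-0.002,-0.001,-0.2,0.0,-0.0,1],[-0.007,-0.002,-0.001,-0.2,0.0,-0.0,1],[-0.007,-0.002,-0.001,-0.2,0.0,-0.0,1],[-0.007,-0.002,-0.001,-0.2,0.0,-0.0,1],[-0.007,-0.002,-0.001,-0.2,0.0,-0.0,1],[-0.007,-0.002,-0.001,-0.2,0.0,-0.0,1],[-0.007,-0.002,-0.001,-0.2,0.0,-0.0,1]]
```

Call:
apply_moves:
  moves:
    - [[-0.007,-0.002,-0.001,-0.2,0,0,1],[-0.008,-0.001,-0.001,-0.2,0,0,1],[-0.008,-0.001,-0.001,-0.2,0,0,1],[-0.008,-0.001,-0.001,-0.2,0,0,1],[-0.008,-0.001,-0.001,-0.2,0,0,1],[-0.008,-0.001,-0.001,-0.2,0,0,1],[-0.006,-0.001,-0.001,0,0,0,1],[-0.004,0,0,0,0,0,1],[0,0,0,0,0,0,1],[0,0,0,0,0,0,1]]

```text
time: 20.0
eef_pos: [0.4599, -0.0743, 0.2816]
tcp_rot: [0.636, 0.772, -0.001, 0.002]
contact_force: [1.2, 0.0, -4.7]
opening: 0.149
```

Run:
```python
from h import *
S=np.array([.561,-.048])
snap('scene','s8');snap('top','t8')
s=cv2.imread('pics/s8.png');t=cv2.imread('pics/t8.png')
cv2.imwrite('pics/c8.png',np.hstack([cv2.resize(s[110:260,200:320],(480,600),interpolation=cv2.INTER_CUBIC),cv2.resize(t[165:285,330:394],(320,600),interpolation=cv2.INTER_CUBIC)]))
plan([((*S,.294),11.1,0,12)],1)
st=ctrl.get_state();g=st['eef_pos']+[0,0,.017];print((proj('scene',g)-[200,110])*4,(proj('top',g)-[330,165])*5)
```

```text
grasp now [ 0.4598 -0.074   0.3005] y [0.981 0.192 0.001] F [ 0.3 -0.3 -5.2] open 0.152 t 20.1
12 [[0.001,0.009,0.001,0.0,0.0,-0.0,1],[0.001,0.009,0.001,0.0,0.0,-0.0,1],[0.001,0.009,0.001,0.0,0.0,-0.0,1],[0.001,0.009,0.001,0.0,0.0,-0.0,1],[0.001,0.009,0.001,0.0,0.0,-0.0,1],[0.001,0.009,0.001,0.0,0.0,-0.0,1],[0.001,0.009,0.001,0.0,0.0,-0.0,1],[0.001,0.009,0.001,0.0,0.0,-0.0,1],[0.001,0.009,0.001,0.0,0.0,-0.0,1],[0.001,0.009,0.001,0.0,0.0,-0.0,1],[0.001,0.009,0.001,0.0,0.0,-0.0,1],[0.001,0.009,0.001,0.0,0.0,-0.0,1]]
[127.03789031 117.83838046] [265.94383838 457.34719952]
```

View pics/c8.png

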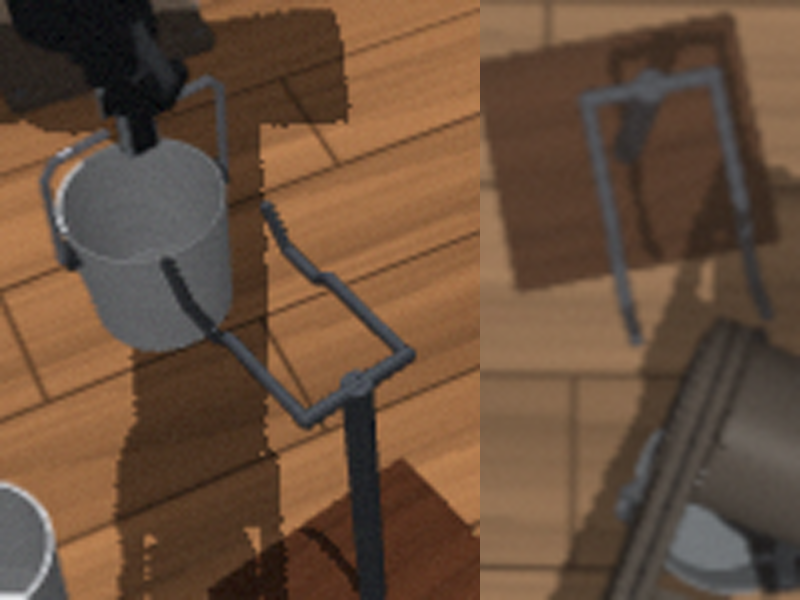

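Run:
```python
from h import *
f=lambda u,v,z:onz('scene',(200+u/4,110+v/4),z)
A,B,C,D=f(268,206,.263),f(167,260,.263),f(408,352,.249),f(308,420,.249)
print(A,B,C,D); ax=((C+D)-(A+B))/2;ax[2]=0;print(np.linalg.norm(ax));ax/=np.linalg.norm(ax);print(np.degrees(np.arctan2(ax[1],ax[0])),(A+B)/2+.036*ax,(C+D)/2-.1*ax)
print('bail corners',f(50,165,.298),f(213,85,.298))
```

```text
[ 0.53047061 -0.01888744  0.263     ] [ 0.54199918 -0.08685567  0.263     ] [0.65504243 0.00977729 0.249     ] [ 0.67102189 -0.05880689  0.249     ]
0.12992940880611703
12.606113884130687 [ 0.57136706 -0.04501465  0.263     ] [ 0.56544281 -0.04633954  0.249     ]
bail corners [ 0.47489313 -0.12634572  0.298     ] [ 0.45684058 -0.01877324  0.298     ]
```

Call:
apply_moves:
  moves:
    - [[0.001,0.003,0.003,0,0,0,1],[0.001,0.006,0.003,0,0,0,1],[0.001,0.008,0.002,0,0,0,1],[0.001,0.008,0.001,0,0,0,1],[0.001,0.008,0,0,0,0,1],[0.001,0.008,0,0,0,0,1],[0.001,0.008,0,0,0,0,1],[0,0,0,0,0,0,1]]

```text
time: 20.9
eef_pos: [0.5116, -0.0549, 0.271]
tcp_rot: [0.635, 0.773, -0.0, 0.002]
contact_force: [1.1, 0.5, -3.7]
opening: 0.146
```

Run:
```python
from h import *
plan([((.562,-.0475,.290),11.2,0,8)],1)
```

```text
grasp now [ 0.5116 -0.0549  0.29  ] y [0.981 0.194 0.002] F [ 1.1  0.5 -3.7] open 0.146 t 20.9
8 [[-0.0,0.006,0.0,0.0,0.0,-0.0,1],[-0.0,0.006,0.0,0.0,0.0,-0.0,1],[-0.0,0.006,0.0,0.0,0.0,-0.0,1],[-0.0,0.006,0.0,0.0,0.0,-0.0,1],[-0.0,0.006,0.0,0.0,0.0,-0.0,1],[-0.0,0.006,0.0,0.0,0.0,-0.0,1],[-0.0,0.006,0.0,0.0,0.0,-0.0,1],[-0.0,0.006,0.0,0.0,0.0,-0.0,1]]
```

Call:
apply_moves:
  moves:
    - [[0,0.006,0,0,0,0,1],[0,0.006,0,0,0,0,1],[0,0.006,0,0,0,0,1],[0,0.006,0,0,0,0,1],[0,0.006,0,0,0,0,1],[0,0.006,0,0,0,0,1],[0,0.006,0,0,0,0,1],[0,0.005,0,0,0,0,1],[0,0.003,0,0,0,0,1],[0,0,0,0,0,0,1]]

```text
time: 21.9
eef_pos: [0.5652, -0.0446, 0.2709]
tcp_rot: [0.635, 0.773, -0.001, 0.002]
contact_force: [-0.2, 0.5, -5.4]
opening: 0.147
```

Run:
```python
from h import *
plan([((.562,-.0475,.252),11.2,0,8)],1)
```

```text
grasp now [ 0.5652 -0.0445  0.2899] y [0.981 0.194 0.001] F [-0.2  0.5 -5.4] open 0.147 t 21.9
8 [[-0.0,-0.0,0.005,0.0,0.0,-0.0,1],[-0.0,-0.0,0.005,0.0,0.0,-0.0,1],[-0.0,-0.0,0.005,0.0,0.0,-0.0,1],[-0.0,-0.0,0.005,0.0,0.0,-0.0,1],[-0.0,-0.0,0.005,0.0,0.0,-0.0,1],[-0.0,-0.0,0.005,0.0,0.0,-0.0,1],[-0.0,-0.0,0.005,0.0,0.0,-0.0,1],[-0.0,-0.0,0.005,0.0,0.0,-0.0,1]]
```

Call:
apply_moves:
  moves:
    - [[-0.002,-0.002,0.005,0,0,0,1],[0,-0.001,0.005,0,0,0,1],[0,0,0.005,0,0,0,1],[0,0,0.005,0,0,0,1],[0,0,0.005,0,0,0,1],[0,0,0.005,0,0,0,1],[0,0,0.005,0,0,0,1],[0,0,0,0,0,0,1]]

```text
time: 22.7
eef_pos: [0.561, -0.0476, 0.2317]
tcp_rot: [0.635, 0.772, -0.002, 0.001]
contact_force: [0.0, -0.1, -5.1]
opening: 0.15
```

Call:
apply_moves:
  moves:
    - [[0,0,0.003,0,0,0,1],[0,0,0.003,0,0,0,1],[0,0,0,0,0,0,1]]

```text
time: 23.0
eef_pos: [0.5618, -0.0477, 0.2279]
tcp_rot: [0.635, 0.773, -0.001, 0.002]
contact_force: [-0.1, 0.5, -5.0]
opening: 0.149
```

Call:
apply_moves:
  moves:
    - [[0,0,0.002,0,0,0,1],[0,0,0,0,0,0,1]]

```text
time: 23.2
eef_pos: [0.5623, -0.0478, 0.2277]
tcp_rot: [0.635, 0.773, -0.001, 0.003]
contact_force: [-0.5, -0.1, -3.9]
opening: 0.148
```

Call:
apply_moves:
  moves:
    - [[0,0,0.002,0,0,0,1],[0,0,0.001,0,0,0,1],[0,0,0,0,0,0,1],[0,0,0,0,0,0,1],[0,0,0,0,0,0,1]]

```text
time: 23.7
eef_pos: [0.5629, -0.0479, 0.2275]
tcp_rot: [0.635, 0.773, -0.0, 0.004]
contact_force: [-2.4, -0.6, 1.2]
opening: 0.15
```

Run:
```python
from h import *
for i in range(3):
    s=ctrl.get_state();print(np.round(s['contact_force'],1),np.round(s['eef_pos'],4));ctrl.read_camera('top')
```

```text
[-2.4 -0.6  1.2] [ 0.5629 -0.0479  0.2275]
[-2.6  0.8  1.4] [ 0.5629 -0.0479  0.2275]
[-2.5  0.5  1. ] [ 0.5629 -0.0479  0.2275]
```

Call:
apply_moves:
  moves:
    - [[0,0,0,0,0,0,0.6],[0,0,0,0,0,0,0.4],[0,0,0,0,0,0,0.1],[0,0,0,0,0,0,0],[0,0,0,0,0,0,0],[0,0,0,0,0,0,0],[0,0,0,0,0,0,0]]

```text
time: 24.55
eef_pos: [0.5649, -0.0486, 0.2278]
tcp_rot: [0.635, 0.773, 0.001, 0.006]
contact_force: [-0.9, -0.1, -0.9]
opening: 0.499
```

Call:
apply_moves:
  moves:
    - [[0,0,-0.004,0,0,0,0],[0,0,-0.008,0,0,0,0],[0,0,-0.01,0,0,0,0],[0,0,-0.02,0,0,0,0],[0,0,-0.02,0,0,0,0],[0,0,-0.03,0,0,0,0],[0,0,-0.03,0,0,0,0],[0,-0.03,-0.01,0,0,0,0],[0,-0.04,0,0,0,0,0],[0,-0.04,0,0,0,0,0],[0,0,0,0,0,0,0]]

```text
time: 25.65
eef_pos: [0.453, -0.0695, 0.3738]
tcp_rot: [0.634, 0.773, 0.002, 0.011]
contact_force: [-0.0, 0.1, -0.2]
opening: 0.497
```

Run:
```python
from h import *
a=snap('scene','s9');t=snap('top','t9')
plan([],0)
b=ctrl.read_camera('scene');print('motion diff',np.abs(a.astype(int)-b)[100:280,180:330].mean(),(np.abs(a.astype(int)-b)[100:280,180:330].max(2)>40).sum())
# grey (low-saturation, bright) blob of hung pail in scene
hsv=cv2.cvtColor(a,cv2.COLOR_RGB2HSV)
m=((hsv[...,1]<40)&(hsv[...,2]>70)).astype(np.uint8);m[:, :150]=0;m[:,345:]=0;m[:80]=0
n,l,st,c=cv2.connectedComponentsWithStats(m)
for i in range(1,n):
    if st[i,4]>80: print(st[i],c[i].round(1))
e=np.array([np.cos(.195),np.sin(.195),0]);S=np.array([.562,-.0475,0])
for nm,P in(('grip',S+[0,0,.244]),('rim',S+[0,0,.164]),('foot',S+[0,0,.064])):print(nm,proj('scene',P),proj('top',P))
# bright-grey test along vertical
```

```text
grasp now [ 0.4552 -0.0692  0.3928] y [0.98  0.196 0.019] F [0.1 0.5 0.8] open 0.496 t 25.75
motion diff 2.929827160493827 209
[150  80  22  13 122] [157.3  84.6]
[ 241  169   62   69 1948] [267.8 207.8]
[ 170  230   48   52 1837] [194.1 254.7]
[ 278  365   67   35 1115] [320.2 388.3]
grip [261.92858142 180.15649677] [371.20697739 218.34631513]
rim [265.16679073 200.73223032] [368.92817219 221.05496019]
foot [268.65840521 222.8041897 ] [366.41678731 224.03863879]
```

Call:
apply_moves:
  moves:
    - [[0,0,-0.02,0,0,0,0],[0,0,-0.02,0,0,0,0],[0,0,0,0,0,0,0],[0,0,0,0,0,0,0],[0,0,0,0,0,0,0],[0,0,0,0,0,0,0],[0,0,0,0,0,0,0],[0,0,0,0,0,0,0],[0,0,0,0,0,0,0],[0,0,0,0,0,0,0],[0,0,0,0,0,0,0],[0,0,0,0,0,0,0]]

```text
time: 27.0
eef_pos: [0.4585, -0.068, 0.408]
tcp_rot: [0.633, 0.774, 0.001, 0.005]
contact_force: [0.3, -0.3, 0.7]
opening: 0.502
```

Run:
```python
from h import *
def blob(a):
    hsv=cv2.cvtColor(a,cv2.COLOR_RGB2HSV)
    m=((hsv[...,1]<40)&(hsv[...,2]>70)).astype(np.uint8);m[:, :220]=0;m[:,330:]=0;m[:150]=0;m[300:]=0
    n,l,st,c=cv2.connectedComponentsWithStats(m);i=1+st[1:,4].argmax();print(st[i],c[i].round(2));return l==i
a=snap('scene','s10');A=blob(a)
for _ in range(3): b=ctrl.read_camera('scene')
B=blob(b);print('diff px',(A^B).sum())
a0=cv2.imread('pics/t0.png');t=snap('top','t10')[:,:,::-1]
print('tub diff',np.abs(a0[200:250,410:465].astype(int)-t[200:250,410:465]).mean())
S=np.array([.562,-.0475,.244]);c12=np.radians(11.2)
ex=np.array([np.cos(c12),np.sin(c12),0]);ey=np.array([-np.sin(c12),np.cos(c12),0]);ez=np.array([0,0,1.])
k=np.linspace(0,2*np.pi,60)[:,None]
for tb in(-10,0,10):
  for tp in (-15,-8,0,8,15):
    b_,p_=np.radians([tb,tp]);H=S-.095*(np.cos(b_)*ez+np.sin(b_)*ex)
    u=np.cos(p_)*ez+np.sin(p_)*ex;v=np.cos(p_)*ex-np.sin(p_)*ez
    pts=np.r_[H+.015*u+.054*(np.cos(k)*v+np.sin(k)*ey),H-.085*u+.046*(np.cos(k)*v+np.sin(k)*ey)]
    P=np.array([proj('scene',x) for x in pts]).astype(np.float32)
    M=np.zeros(A.shape,np.uint8);cv2.fillConvexPoly(M,cv2.convexHull(P).astype(np.int32),1)
    print(tb,tp,cv2.boundingRect(P.astype(np.int32)),'iou',round((A&(M>0)).sum()/(A|(M>0)).sum(),3))
plan([],0)
```

```text
[ 241  169   62   67 1897] [266.75 206.07]
[ 241  169   62   68 1923] [267.22 207.19]
diff px 162
tub diff 5.075151515151515
-10 -15 (246, 189, 48, 56) iou 0.549
-10 -8 (246, 188, 46, 56) iou 0.581
-10 0 (246, 187, 45, 55) iou 0.623
-10 8 (247, 186, 45, 54) iou 0.673
-10 15 (247, 186, 45, 51) iou 0.701
0 -15 (243, 185, 48, 56) iou 0.676
0 -8 (243, 185, 46, 55) iou 0.71
0 0 (243, 183, 44, 55) iou 0.754
0 8 (243, 183, 45, 53) iou 0.772
0 15 (244, 182, 44, 51) iou 0.722
10 -15 (239, 181, 48, 55) iou 0.761
10 -8 (239, 180, 46, 55) iou 0.754
10 0 (239, 179, 44, 54) iou 0.691
10 8 (240, 178, 44, 53) iou 0.65
10 15 (240, 178, 44, 51) iou 0.606
grasp now [ 0.4584 -0.0679  0.427 ] y [0.98  0.2   0.009] F [ 0.6 -0.4 -0.6] open 0.5 t 27.25
```

Call:
apply_moves:
  moves:
    - [[0,0,0,0,0,0,0],[0,0,0,0,0,0,0],[0,0,0,0,0,0,0],[0,0,0,0,0,0,0],[0,0,0,0,0,0,0],[0,0,0,0,0,0,0],[0,0,0,0,0,0,0],[0,0,0,0,0,0,0],[0,0,0,0,0,0,0],[0,0,0,0,0,0,0],[0,0,0,0,0,0,0],[0,0,0,0,0,0,0]]

```text
time: 28.45
eef_pos: [0.4586, -0.068, 0.4081]
tcp_rot: [0.633, 0.774, 0.001, 0.005]
contact_force: [-0.5, -0.5, -0.7]
opening: 0.502
```

Call:
apply_moves:
  moves:
    - [[0,0,0,0,0,0,0],[0,0,0,0,0,0,0],[0,0,0,0,0,0,0],[0,0,0,0,0,0,0],[0,0,0,0,0,0,0],[0,0,0,0,0,0,0],[0,0,0,0,0,0,0],[0,0,0,0,0,0,0],[0,0,0,0,0,0,0],[0,0,0,0,0,0,0],[0,0,0,0,0,0,0],[0,0,0,0,0,0,0]]

```text
time: 29.65
eef_pos: [0.4586, -0.068, 0.4081]
tcp_rot: [0.633, 0.774, 0.001, 0.005]
contact_force: [0.8, 0.5, 0.1]
opening: 0.499
```

```bash
cat > sw.py <<'E'
from h import *
P=[ctrl.read_camera('scene')[165:245,225:320] for _ in range(24)]
g=[cv2.cvtColor(p,cv2.COLOR_RGB2GRAY).astype(np.float32) for p in P]
w=np.s_[35:78,18:62]   # pail body region
print('shift px vs first:',[tuple(np.round(cv2.phaseCorrelate(g[0][w],x[w])[0],2)) for x in g[1::2]])
d=[np.abs(x-g[0])[w].mean().round(2) for x in g[1:]];print('diff',d)
q=g[0][78:,:];print('noise floor',[np.abs(x-g[0])[:12].mean().round(2) for x in g[1::6]])
E
python3 sw.py
python3 - <<'E'
from h import *
for f in('t0','t10'):
    a=cv2.imread(f'pics/{f}.png')[195:255,405:470];h=cv2.cvtColor(a,cv2.COLOR_BGR2HSV);m=((h[...,1]<45)&(h[...,2]>90));y,x=np.nonzero(m);print(f,x.mean(),y.mean(),m.sum())
E
```

```text
shift px vs first: [(np.float64(0.5), np.float64(0.63)), (np.float64(0.48), np.float64(0.67)), (np.float64(0.56), np.float64(0.46)), (np.float64(0.4), np.float64(0.42)), (np.float64(0.4), np.float64(0.45)), (np.float64(0.38), np.float64(0.44)), (np.float64(0.38), np.float64(0.49)), (np.float64(0.4), np.float64(0.5)), (np.float64(0.47), np.float64(0.48)), (np.float64(0.42), np.float64(0.46)), (np.float64(0.42), np.float64(0.46)), (np.float64(0.44), np.float64(0.47))]
diff [np.float32(2.37), np.float32(2.41), np.float32(2.29), np.float32(2.22), np.float32(2.38), np.float32(2.64), np.float32(2.96), np.float32(3.2), np.float32(3.27), np.float32(3.27), np.float32(3.22), np.float32(3.2), np.float32(3.07), np.float32(2.96), np.float32(2.93), np.float32(2.91), np.float32(2.82), np.float32(2.83), np.float32(2.79), np.float32(2.8), np.float32(2.74), np.float32(2.79), np.float32(2.84)]
noise floor [np.float32(2.1), np.float32(2.18), np.float32(2.2), np.float32(2.03)]
t0 30.66015625 29.2666015625 1024
t10 30.644117647058824 29.23921568627451 1020
```

```bash
python3 sw.py; python3 -c "
from plant import ctrl
print(ctrl.sign_off())"
```

```text
shift px vs first: [(np.float64(0.5), np.float64(0.46)), (np.float64(0.41), np.float64(0.46)), (np.float64(0.47), np.float64(0.51)), (np.float64(0.45), np.float64(0.46)), (np.float64(0.46), np.float64(0.48)), (np.float64(0.48), np.float64(0.47)), (np.float64(0.42), np.float64(0.46)), (np.float64(0.49), np.float64(0.47)), (np.float64(0.41), np.float64(0.46)), (np.float64(0.52), np.float64(0.48)), (np.float64(0.46), np.float64(0.47)), (np.float64(0.44), np.float64(0.51))]
diff [np.float32(2.07), np.float32(2.1), np.float32(2.16), np.float32(2.22), np.float32(2.11), np.float32(2.13), np.float32(2.18), np.float32(2.12), np.float32(2.17), np.float32(2.08), np.float32(2.16), np.float32(2.18), np.float32(2.15), np.float32(2.17), np.float32(2.13), np.float32(2.12), np.float32(2.05), np.float32(2.12), np.float32(2.11), np.float32(2.07), np.float32(2.1), np.float32(2.11), np.float32(2.1)]
noise floor [np.float32(2.02), np.float32(2.01), np.float32(2.05), np.float32(2.05)]
the job is handed in; nothing more can be done
None
```

The pail hangs by its bail on both prongs, the gripper is released and clear, and I handed the job in at about 32 s; no verdict came back.

- **Raising the bail:** My first swing tipped the pail forward, because the bar did not turn freely in the jaws. I lifted the pail and turned the bail upright in the air. I then set the pail back on the table and let go. The picture showed it standing level, with the bail about 8° from upright by my estimate.
- **Hanging:** I regripped the bar with the tool vertical and carried the pail over the upturned prong ends. I lowered it until the prongs took the weight, with the bar at about 0.245 m where 0.244 m was expected. Then I released it and backed the arm away.
- **Last checks:**
  - The pail showed no motion above the image noise just before hand-in.
  - The wrist force was near zero.
  - The tub sat where it started, to within about 0.03 px in the top picture.
- **Less certain:**
  - By then I had used all 12 picture views, so I did not view the hung pail itself.
  - The outline check of its tilt was coarse. The best fits were a bail at 0° with the pail tilted 8° (overlap 0.77) and a bail at 10° with the pail at −15° (0.76), against a limit of about 17°.
  - The two cameras disagreed by about 6–8 mm in x. I used mainly the top camera, with the scene camera corrected to match.

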